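Nest the paint cups on the travel board and lock them down

ROBOT

A 7-joint arm with a two-finger parallel gripper is mounted at the origin on the work surface. World frame = base frame: x ahead of the robot, y to its left, z up, the work surface at z = 0. Lengths are in m, angles in rad, forces in N, time in s.
With the tool pointing down it reaches from about 0.35 to 0.9 m from the base axis. Payload 8.1 kg.
Tool frame: the origin (TCP) lies midway between the tips of the shut fingers; the grasp point (between the pads) lies 19 mm behind it; z points along the fingers, y is the line along which they close (so a half turn about z gives the same grasp; the last joint's range is limited). The gripper opens to 92 mm and grips with 3 to 60 N. Pads are 19 mm wide; open, the fingers measure 130 mm over their backs; the gripper's body (75 mm by 190 mm) begins 47 mm behind the grasp point.
Start: joints at [1.048, 0.434, 0.025, 1.573, -0.012, 1.134, -0.075], TCP at [0.255, -0.571, 0.227] pointing down, gripper open.
Joint ranges: [-2.62, 2.62], [-0.44, 2.09], [-1.27, 1.32], [0.08, 2.57], [-1.32, 4.46], [0.12, 2], [-2.74, 2.74]. Speed limits (rad/s): [2.22, 2.22, 3.01, 3.01, 3.14, 3.14, 3.14].

INTERFACE

Orientations are given as a rotation vector (axis times angle).
In Python, from rig import sensors, optics, sign_off gives the robot as it stands.
- The arm moves only by the shell command python3 -m creep 'ROWS' [FORCE]. ROWS is JSON, a list that holds one entry, the list of rows, each a list of 5 numbers: the shift along the tool's x, y, z in m, then the turn about the tool's z in rad, then the gripper command: -1 is shut, 1 is fully open, values between are in proportion. In form: [[[dx, dy, dz, roll, hand], ...]]. A call has 1 to 10 rows; each row shifts and turns the commanded pose from where the row before left it, along the tool's axes as they then stand; what a row does not reach is not made up. A row lasts 1/12 s, in which the tool goes at most 41.7 mm and 7.16 degrees, less where a joint would pass 70% of its speed; a pose out of reach is approached as far as the arm can. A call with a gripper value outside its range is refused whole. The fingers move at their own pace and stop on an object; FORCE is the grip in N (left out, the last holds). Time passes only in rows, so rows that do not move let the fingers close. It gives the time, the measured TCP pose, the force, the opening and the grip force at its end, in the units of the state.
- sensors.get_obs(): the state, without advancing time (a new reading comes with each control period).
- optics.camera(name): name is "side" or "top" or "wrist"; returns the picture (384x512x3 uint8, blue, green, red); there is no depth.
- optics.camera_info(name): a dict with "vfov" (degrees; the focal length in pixels is half the picture's height over the tangent of half this angle, whatever the lens; pixels are square), "cx", "cy" (the principal point, pixels), "R" (3x3) and "t" (3): a world point X has camera coordinates R X + t; the wrist camera has in their place "hand_eye" (4x4, takes a point from camera to tool coordinates, whose origin is the TCP and whose axes are the flange's). Camera axes: x right, y down, z forward; pixel columns grow to the right and rows downward; lengths in m; the calibration is good to about 2 mm. A picture is of the moment at which its call begins: read the wrist's pose just before it. camera_info takes no time and is no camera call.
- sign_off(): hands the job in; it is judged then, once.
Trained networks look in the newest picture that a camera, given by its name, has taken for a name from the list of things; names that differ only in an ending like _2 or _b are one class to them, and where a whole thing is asked for, a point or a joint stands for the part that bears it (a point fixed in the world has none). Each returns a list of dicts, best first, with "confidence" (0 to 1); they miss things now and then, are a little off and sometimes report something else, mostly with a low value. They report only what shows in the picture. A call takes as long as a camera call. They do not tell look-alikes from the thing itself.
- optics.spot_in(camera, thing): "bbox" ([left, top, width, height] in pixels, round what is visible of it).
- optics.silhouettes(camera, thing): "mask" (384x512 bool, what is visible of it) and "bbox" ([left, top, width, height] in pixels, round what is visible of it).
The state is a dict: "t": time; "qpos": joint angles; "joint_vel": joint speeds; "effort": joint torques, N m; "tcp_pos": TCP position; "tool_rot": TCP orientation; "force": force on the tool from outside, world axes, zero at the start; "wrist_torque": the same for the moment, N m; "finger_gap": opening from 0.0 (shut) to 1.0 (fully open); "gripper_force": force on a finger pad.
Only numpy, scipy, OpenCV 4.12 (cv2) and the standard library are available. Lean on these libraries where they do the work, as an engineer would, in place of code of your own. Each camera call takes 0.05 s, during which the arm holds its last target. There are 200 camera calls.

TASK

Pack up the sign painter's cups for the road: nest all the white paint cups upright one inside another, fully home, in the steel sleeve on the plywood travel board. Then take the locking key from its stand, pass its T-head down through the board's slot until the collar rests on the board, and give it a quarter turn so that the head locks under the board with the keeper arm's pad centred over the stack. Leave the bottle, the tin and the brush pot where they are.

Things in the scene. Friction and masses are not known exactly. Their poses are not given: they have to be found in the camera images.
- cup1_center (a point): white plastic cup (four to six alike, the rest absent), upright, open on top, 65 mm tall, 38 mm diameter at the foot to 64 at the mouth; straight collar 66 mm wide round its top 14 mm: grip it across there. Wall 2, floor 18 mm thick, so a nested cup sits 18 mm above the one it is in, with 1.5 mm play. 60 g. Point: on its axis half-way up, 32.5 mm above its foot; z to the mouth
- cup2_center (a point): white plastic cup (four to six alike, the rest absent), upright, open on top, 65 mm tall, 38 mm diameter at the foot to 64 at the mouth; straight collar 66 mm wide round its top 14 mm: grip it across there. Wall 2, floor 18 mm thick, so a nested cup sits 18 mm above the one it is in, with 1.5 mm play. 60 g. Point: on its axis half-way up, 32.5 mm above its foot; z to the mouth
- cup3_center (a point): white plastic cup (four to six alike, the rest absent), upright, open on top, 65 mm tall, 38 mm diameter at the foot to 64 at the mouth; straight collar 66 mm wide round its top 14 mm: grip it across there. Wall 2, floor 18 mm thick, so a nested cup sits 18 mm above the one it is in, with 1.5 mm play. 60 g. Point: on its axis half-way up, 32.5 mm above its foot; z to the mouth
- cup4_center (a point): white plastic cup (four to six alike, the rest absent), upright, open on top, 65 mm tall, 38 mm diameter at the foot to 64 at the mouth; straight collar 66 mm wide round its top 14 mm: grip it across there. Wall 2, floor 18 mm thick, so a nested cup sits 18 mm above the one it is in, with 1.5 mm play. 60 g. Point: on its axis half-way up, 32.5 mm above its foot; z to the mouth
- cup5_center (a point): white plastic cup (four to six alike, the rest absent), upright, open on top, 65 mm tall, 38 mm diameter at the foot to 64 at the mouth; straight collar 66 mm wide round its top 14 mm: grip it across there. Wall 2, floor 18 mm thick, so a nested cup sits 18 mm above the one it is in, with 1.5 mm play. 60 g. Point: on its axis half-way up, 32.5 mm above its foot; z to the mouth
- cup6_center (a point): white plastic cup (four to six alike, the rest absent), upright, open on top, 65 mm tall, 38 mm diameter at the foot to 64 at the mouth; straight collar 66 mm wide round its top 14 mm: grip it across there. Wall 2, floor 18 mm thick, so a nested cup sits 18 mm above the one it is in, with 1.5 mm play. 60 g. Point: on its axis half-way up, 32.5 mm above its foot; z to the mouth
- seat (a point): cup seat on the fixed plywood travel board (120 by 220 mm, top 40 mm above the table): a dark steel sleeve 34 mm high, open on top, tapered as the cups are (42 mm inside at the bottom, 56 at the mouth, 62 outside there; 2 mm play); the first cup goes in it and stands on the board, its collar above the sleeve. Point: on the board's top at the sleeve's centre; z up; y along the board, from the slot to the seat
- slot (a point): key slot through the same board, 90 mm from the seat: 45 mm long (along this point's x, across the board), 14 mm wide (along y); board 12 mm thick, hollow below (28 mm to the table). Point: on the board's top at the slot's centre; z up; y along the board towards the seat
- key: upright steel locking key, 300 g, 253 mm tall: T-head at the bottom, 9 mm neck, stop collar 52 mm diameter with its underside 24 mm above the origin (it rests on the stand, later on the board), 12 mm rod, level keeper arm (top 199 mm up) reaching 109 mm along +x and 26 mm along -x, square grip above the arm. Origin: centre of the T-head's underside; z up
- key_grip (a point): wooden grip on top of the key, 24 mm square (sides along this point's x and y) and 54 mm tall (from 199 to 253 mm above the key's origin). Point: 228 mm above the key's origin, about the grip's centre; axes as the key's: x along the keeper arm, z up
- key_head (a point): T-head of the key: a steel bar 38 mm long (along x, parallel to the keeper arm), 9 mm wide, 8 mm high. Point: its centre, 4 mm above the key's origin. At the start it is down in the stand's slot; below the board it can turn freely
- key_pad (a point): round rubber pad, 44 mm diameter, under the keeper arm. Point: centre of its underside, 90 mm from the rod along the key's x, 185 mm above the key's origin. With the collar on the board it is 161 mm above the board; six nested cups are 155 mm tall
- park: fixed wooden stand in which the key starts, 80 by 70 mm, 34 mm high, with a slot in its top like the board's, 28 mm deep; the key lifts straight up out of it (24 mm to come free). Origin: centre of its underside
- squeeze_bottle: clear squeeze bottle, 57 mm diameter, 155 mm tall, a bystander; origin at the centre of its underside
- paint_tin: paint tin, 80 mm diameter, 87 mm tall, a bystander; origin at the centre of its underside
- brush_pot: grey pot of brushes, 72 mm diameter, 90 mm tall (brushes to about 200 mm), a bystander; origin at the centre of its underside
Not all that is in view belongs to the job. Leave any blue, green or purple look-alike of the part that bears cup4_center alone.

How it is judged:
By the outcome, as a careful person would: the job done as asked, in the order asked, and still so for the second after the job is handed in, with the robot touching nothing.
Of cup1, cup2, cup3, cup4, cup5, cup6 only 4 to 6 are there at a start; the rules pass over those that are not, and their reading is None.
At some moment in a run one of cup1, cup2, cup3, cup4, cup5, cup6 may be knocked a few centimetres aside while the robot is not near it.
It also fails if it takes over 210 s, if anything falls off the work surface, if the arm or the gripper's body presses on something with over 40 N, if the wrist force passes 120 N, or if a joint passes its speed limit or range.

## Working session

There is one attempt and no reset: what is moved stays moved. The work goes in short steps, Python scripts to look and compute and a shell command to move; the robot and the scene stay as the last step left them, time stands still between calls to the robot, and variables do not carry over. Pictures are saved under pics/ and viewed, at most 14 in all, crops included, and the job is handed in when it is done.

```bash
ls; mkdir -p pics; python3 - <<'E'
from rig import sensors, optics
import cv2,numpy as np
o=sensors.get_obs(); print({k:np.round(v,3) for k,v in o.items()})
for c in("side","top"):
    im=optics.camera(c); cv2.imwrite(f"pics/{c}0.png",im)
for c in("side","top","wrist"): print(c,optics.camera_info(c))
for c in("side","top"):
    for n in("cup1_center","key","seat","park","squeeze_bottle","paint_tin","brush_pot"):
        print(c,n,[(round(float(d["confidence"]),2),[int(x) for x in d["bbox"]]) for d in optics.spot_in(c,n)])
E
```

```text
pics
{'t': np.float64(0.0), 'qpos': array([ 1.048,  0.435,  0.025,  1.574, -0.012,  1.134, -0.075]), 'joint_vel': array([-0.001,  0.001,  0.001,  0.001, -0.001,  0.   ,  0.001]), 'effort': array([-0.0000e+00, -6.6784e+01,  9.8500e-01, -3.1446e+01, -6.0000e-02,
        4.3000e-02,  0.0000e+00]), 'tcp_pos': array([ 0.254, -0.57 ,  0.226]), 'tool_rot': array([-3.071e+00, -6.540e-01,  1.000e-03]), 'force': array([-0.415,  0.365, -0.024]), 'wrist_torque': array([ 0.017, -0.004, -0.014]), 'gripper_force': np.float64(0.0), 'finger_gap': np.float64(1.0)}
side {'vfov': 51.19516018555419, 'cx': 253.76115804720314, 'cy': 182.15198014634424, 'R': array([[-0.89771946, -0.44047426,  0.00906582],
       [-0.28694432,  0.56895175, -0.77068597],
       [ 0.33430932, -0.69446118, -0.63715064]]), 't': array([0.55424988, 0.27305372, 1.0134546 ])}
top {'vfov': 47.10966584487831, 'cx': 253.7765585163252, 'cy': 188.37689858032923, 'R': array([[-0.01087204, -0.9999313 , -0.00438213],
       [-0.98773725,  0.01142183, -0.15570701],
       [ 0.15574636,  0.00263554, -0.98779356]]), 't': array([0.04183388, 0.6
[... 568 characters left out ...]
)]
side seat [(0.57, [262, 167, 46, 60])]
side park [(0.66, [311, 157, 31, 23])]
side squeeze_bottle [(0.7, [171, 189, 23, 47])]
side paint_tin [(0.62, [195, 165, 30, 37]), (0.32, [280, 222, 22, 32])]
side brush_pot [(0.94, [273, 99, 19, 53])]
top cup1_center [(0.43, [373, 191, 38, 55]), (0.41, [374, 154, 42, 36])]
top key [(0.84, [375, 195, 36, 51]), (0.72, [226, 241, 20, 21]), (0.4, [362, 222, 32, 34])]
top seat [(0.6, [258, 188, 87, 57]), (0.2, [373, 194, 38, 50])]
top park [(0.84, [361, 224, 32, 34])]
top squeeze_bottle [(0.71, [204, 131, 20, 21])]
top paint_tin [(0.73, [132, 247, 18, 23]), (0.66, [260, 126, 26, 32]), (0.54, [262, 190, 80, 55])]
top brush_pot [(0.65, [375, 154, 42, 34])]
```

View pics/side0.png

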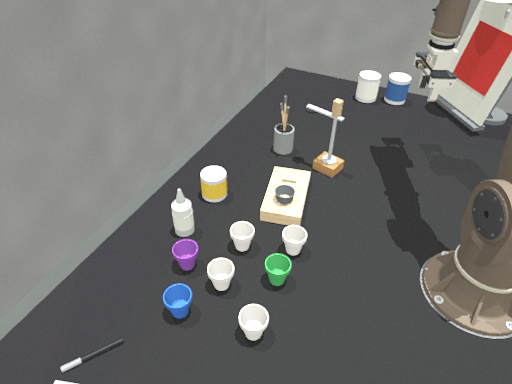

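View pics/top0.png

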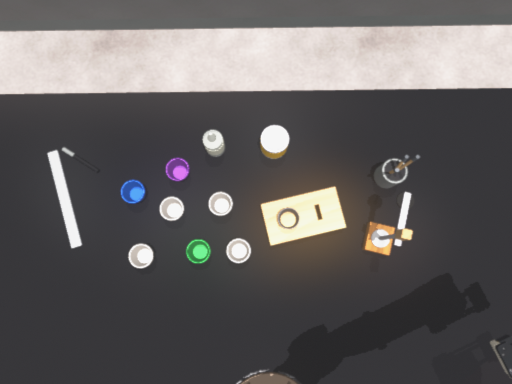

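Four white cups show in the top view at about (172,209), (220,204), (238,251) and (141,256). The blue (133,191), purple (178,170) and green (198,251) ones are look-alikes to leave alone. The board's seat is at (288,219) and its slot at (319,212). The key's stand is at (380,239).

```bash
cat > h.py <<'E'
from rig import sensors, optics
import cv2,numpy as np
from scipy.spatial.transform import Rotation as Ro
def cam(n):
    i=optics.camera_info(n); f=192/np.tan(np.radians(i["vfov"])/2)
    if n=="wrist":
        o=sensors.get_obs(); T=np.eye(4); T[:3,:3]=Ro.from_rotvec(o["tool_rot"]).as_matrix(); T[:3,3]=o["tcp_pos"]
        M=np.linalg.inv(T@i["hand_eye"]); R,t=M[:3,:3],M[:3,3]
    else: R,t=np.array(i["R"]),np.array(i["t"])
    return f,i["cx"],i["cy"],R,t
def back(c,uv,z):
    f,cx,cy,R,t=c; d=R.T@np.array([(uv[0]-cx)/f,(uv[1]-cy)/f,1]); C=-R.T@t
    return (C+d*(z-C[2])/d[2])
def proj(c,X):
    f,cx,cy,R,t=c; p=R@np.asarray(X)+t; return np.array([cx+f*p[0]/p[2],cy+f*p[1]/p[2]])
def yaw(): 
    x=Ro.from_rotvec(sensors.get_obs()["tool_rot"]).as_matrix()[:,0]; return np.arctan2(x[1],x[0])
def go(x,y,z=None):
    o=sensors.get_obs(); R=Ro.from_rotvec(o["tool_rot"]).as_matrix(); p=o["tcp_pos"]
    return np.round(R.T@(np.array([x,y,p[2] if z is None else z])-p),4)
def cups(n="top",im=None,z=0.065):
    """white cups: rim outline fitted as circle on plane z, colour blobs of low saturation"""
    c=cam(n); im=optics.camera(n) if im is None else im
    hsv=cv2.cvtColor(im,cv2.COLOR_BGR2HSV); m=((hsv[...,2]>95)&(hsv[...,1]<75)).astype(np.uint8)
    out=[]
    for k in cv2.findContours(m,cv2.RETR_EXTERNAL,cv2.CHAIN_APPROX_NONE)[0]:
        a=cv2.contourArea(k)
        if a<200: continue
        W=np.array([back(c,p,z)[:2] for p in cv2.convexHull(k)[:,0,:]],np.float32)
        (x,y),r=cv2.minEnclosingCircle(W); out.append((np.round([x,y,r],4),k.mean((0,1)).round(0)))
    return out
E
cat > a.py <<'E'
from h import *
im=cv2.imread("pics/top0.png"); c=cam("top")
for q in cups("top",im): print(*q)
hsv=cv2.cvtColor(im,cv2.COLOR_BGR2HSV)
m=cv2.inRange(hsv,(12,40,130),(35,255,255)); m[:,:250]=0;m[:,355:]=0;m[:175]=0
W=np.array([back(c,p[0],.04)[:2] for k in cv2.findContours(m,cv2.RETR_EXTERNAL,cv2.CHAIN_APPROX_NONE)[0] if cv2.contourArea(k)>500 for p in k],np.float32)
print("board",cv2.minAreaRect(W))
cv2.imwrite("pics/z.png",np.hstack([cv2.resize(im[185:250,255:350],None,fx=4,fy=4,interpolation=2),cv2.resize(im[185:250,350:425],None,fx=4,fy=4,interpolation=2)]))
E
python3 a.py
```

```text
[0.1102 0.0093 0.0782] [263. 378.]
[0.4476 0.3508 0.0362] [140. 256.]
[0.4596 0.0794 0.0362] [238. 250.]
[ 0.4869 -0.3325  0.0437] [387. 239.]
[0.5786 0.2673 0.0363] [171. 208.]
[ 0.5648 -0.3835  0.0568] [404. 211.]
[0.5909 0.1296 0.0362] [220. 203.]
[ 0.5536 -0.1026  0.1203] [303. 216.]
[0.6129 0.5678 0.1457] [ 64. 199.]
[0.7674 0.1493 0.0419] [214. 142.]
[ 0.7767 -0.0275  0.0447] [275. 138.]
[1.132  0.0264 0.7801] [256.  45.]
board ((0.5568987727165222, -0.10468684881925583), (0.1259942501783371, 0.22621770203113556), 12.825948715209961)
```

View pics/z.png

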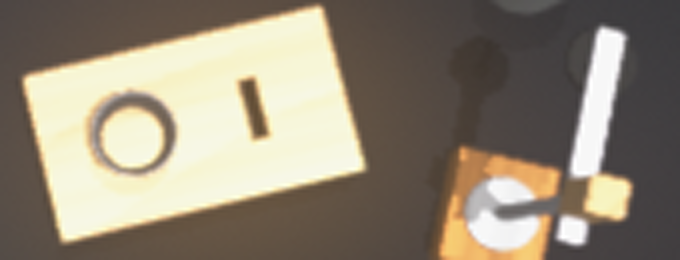

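The enlarged view shows the seat ring at about (288,218) and the slot at (318,212) in full-picture pixels. The keeper arm points up-image, towards +x. I'll raise and roll the tool, then inspect the board with the wrist camera.

```bash
python3 -m creep '[[[0,0,-0.03,-0.12,1],[0,0,-0.03,-0.12,1],[0,0,-0.03,-0.12,1],[0,0,-0.03,-0.12,1],[0,0,-0.03,-0.12,1],[0,0,-0.02,-0.12,1],[0,0,0,-0.12,1],[0,0,0,-0.12,1]]]'; python3 -c "
from h import *
c=cam('top')
for uv in [(318.2,212),(288,219)]: print(back(c,uv,.04), back(c,uv,.074))
print(np.degrees(yaw()),go(.55,-.1),sensors.get_obs()['qpos'].round(2))"
```

```text
t: 1.47
tcp_pos: [0.255, -0.5713, 0.3986]
tool_rot: [2.415, 2.004, -0.001]
force: [-0.7, -0.4, -1.6]
finger_gap: 1.0
gripper_force: 0.0
[ 0.56546204 -0.14899363  0.04      ] [ 0.56201097 -0.14411527  0.074     ]
[ 0.54636501 -0.0620807   0.04      ] [ 0.54343041 -0.05955283  0.074     ]
79.38554358949058 [ 0.5176  0.2031 -0.001 ] [ 1.16  0.37 -0.15  1.26  0.05  1.51  0.83]
```

```bash
python3 -m creep '[[[0.037,0.0145,0,0,1],[0.037,0.0145,0,0,1],[0.037,0.0145,0,0,1],[0.037,0.0145,0,0,1],[0.037,0.0145,0,0,1],[0.037,0.0145,0,0,1],[0.037,0.0145,0,0,1],[0.037,0.0145,0,0,1],[0.037,0.0145,0,0,1],[0.037,0.0145,0,0,1]]]'; python3 -m creep '[[[0.037,0.0145,0.03,0,1],[0.037,0.0145,0.03,0,1],[0.037,0.0145,0.03,0,1],[0.036,0.015,0.03,0,1],[0,0,0.01,0,1],[0,0,0,0,1]]]'; python3 -c "
from h import *
print(sensors.get_obs()['tcp_pos']);c=cam('wrist');im=optics.camera('wrist');cv2.imwrite('pics/w1.png',im)
np.savez('w1.npz',*c)
print([proj(c,X).round() for X in ([.546,-.062,.04],[.565,-.149,.04])])"
```

```text
t: 2.3
tcp_pos: [0.4679, -0.2333, 0.3971]
tool_rot: [2.423, 1.999, 0.0]
force: [1.3, -1.0, 0.3]
finger_gap: 1.0
gripper_force: 0.0
t: 2.8
tcp_pos: [0.5381, -0.1211, 0.2832]
tool_rot: [-2.416, -2.002, 0.004]
force: [-0.2, -0.8, -0.4]
finger_gap: 1.001
gripper_force: 0.0
[ 0.53813592 -0.12108492  0.28320488]
[array([249., 120.]), array([273., 178.])]
```

View pics/w1.png

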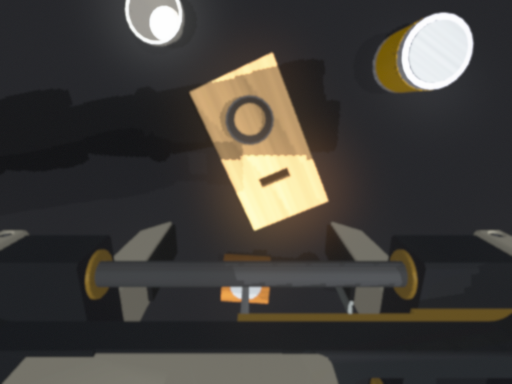

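The sleeve ring is at about (249,119) and the slot at (274,177), both clear. Next I'll measure them precisely.

```bash
python3 -c "
from h import *
c=tuple(np.load('w1.npz',allow_pickle=True).values()); im=cv2.imread('pics/w1.png'); g=im.max(2)
m=(g<75).astype(np.uint8)
for (l,t,w,h) in ((222,90,56,58),(256,163,37,28)):
    s=m[t:t+h,l:l+w]
    ks=[k for k in cv2.findContours(s,cv2.RETR_LIST,cv2.CHAIN_APPROX_NONE)[0] if cv2.contourArea(k)>40]
    for k in ks:
        k=k+[l,t]; 
        for z in (.04,.074):
            W=np.array([back(c,p[0],z)[:2] for p in k],np.float32)
            print(z,cv2.contourArea(k.astype(np.int32)),np.round(cv2.fitEllipse(W)[0],4),np.round(cv2.fitEllipse(W)[1],3),cv2.minAreaRect(W))
hsv=cv2.cvtColor(im,cv2.COLOR_BGR2HSV);b=((hsv[...,1]>60)&(hsv[...,2]>60)).astype(np.uint8);b[:45]=0;b[235:]=0;b[:,:180]=0;b[:,335:]=0
W=np.array([back(c,p[0],.04)[:2] for k in cv2.findContours(b,0,1)[0] if cv2.contourArea(k)>500 for p in k],np.float32);print(cv2.minAreaRect(W))
"
```

```text
0.04 199.5 [ 0.5466 -0.0603] [0.051 0.054] ((0.5487468838691711, -0.051531776785850525), (0.03641806170344353, 0.056673116981983185), 77.82523345947266)
0.074 199.5 [ 0.5471 -0.059 ] [0.047 0.049] ((0.5491241216659546, -0.0509786382317543), (0.033333420753479004, 0.05187293887138367), 77.82522583007812)
((0.5644384026527405, -0.11742189526557922), (0.18295307457447052, 0.27062705159187317), 0.2851782441139221)
```

```bash
python3 -c "
from h import *
c=tuple(np.load('w1.npz',allow_pickle=True).values()); im=cv2.imread('pics/w1.png')
g=cv2.GaussianBlur(im.max(2),(3,3),0)
s=np.zeros_like(g); s[160:195,250:300]=(g[160:195,250:300]<110); 
n,l,st,ce=cv2.connectedComponentsWithStats(s); print(st[1:],ce[1:])
i=1+st[1:,4].argmax(); W=np.array([back(c,p[::-1],.04)[:2] for p in np.argwhere(l==i)],np.float32);print('slot',W.mean(0),cv2.minAreaRect(W))
# ring by radial edges
for r in range(14,32):
    a=np.radians(np.arange(0,360,30)); print(r,[int(g[int(round(119.5+r*np.sin(x))),int(round(249.5+r*np.cos(x)))]) for x in a])
print(back(c,(249.5,119.5),.074))
"
```

```text
[[262 170  25  14 107]] [[274.28037383 176.54205607]]
slot [ 0.5670027  -0.14748295] ((0.5669028759002686, -0.1475766897201538), (0.03775838389992714, 0.006102760322391987), 13.780187606811523)
14 [132, 148, 185, 172, 179, 192, 205, 192, 188, 191, 171, 142]
15 [132, 136, 168, 172, 179, 177, 151, 192, 188, 173, 162, 142]
16 [87, 99, 117, 106, 145, 122, 151, 167, 172, 173, 129, 122]
17 [87, 85, 96, 106, 99, 95, 83, 113, 124, 106, 105, 89]
18 [71, 79, 85, 83, 82, 80, 83, 78, 81, 106, 84, 70]
19 [71, 77, 82, 83, 81, 76, 73, 71, 71, 69, 68, 68]
20 [74, 79, 83, 84, 81, 77, 73, 71, 69, 69, 67, 70]
21 [74, 83, 86, 84, 83, 80, 79, 75, 73, 73, 71, 77]
22 [101, 95, 94, 96, 93, 87, 79, 88, 86, 73, 81, 105]
23 [101, 105, 103, 96, 93, 94, 107, 88, 86, 105, 90, 105]
24 [153, 145, 142, 149, 107, 121, 107, 104, 102, 105, 129, 148]
25 [153, 167, 171, 149, 136, 140, 148, 136, 137, 155, 154, 171]
26 [175, 180, 192, 206, 158, 154, 148, 160, 169, 155, 174, 187]
27 [175, 187, 205, 206, 162, 166, 162, 167, 184, 173, 187, 190]
28 [183, 188, 207, 217, 162, 180, 162, 171, 191, 173, 189, 191]
29 [183, 187, 208, 217, 158, 188, 182, 185, 193, 174, 189, 192]
30 [191, 187, 208, 218, 156, 188, 182, 191, 195, 174, 189, 192]
31 [191, 187, 207, 218, 154, 195, 205, 200, 194, 176, 189, 194]
[ 0.54712691 -0.06000683  0.074     ]
```

```bash
python3 -c "
from h import *
print(go(.461,.079,.12),np.degrees(yaw()))
for q in cups(): print(*q) if 0.03<q[0][2]<.04 else 0"
```

```text
[ 0.1839 -0.1136  0.1652] 79.13159465221747
[0.4476 0.3504 0.0364] [140. 255.]
[0.4592 0.0798 0.0362] [238. 250.]
[ 0.5471 -0.0612  0.031 ] [288. 218.]
[0.5784 0.2674 0.0363] [171. 208.]
[0.5906 0.1299 0.0365] [220. 203.]
```

```bash
python3 -m creep '[[[0.0263,-0.0162,0.018,0,1],[0.0263,-0.0162,0.018,0,1],[0.0263,-0.0162,0.018,0,1],[0.0263,-0.0162,0.018,0,1],[0.0263,-0.0162,0.018,0,1],[0.0263,-0.0162,0.018,0,1],[0.0263,-0.0162,0.02,0,1],[0,0,0,0,1],[0,0,0,0,1]]]'; python3 -c "
from h import *
print(go(.461,.079,.048)); c=cam('wrist');im=optics.camera('wrist');cv2.imwrite('pics/w2.png',im);print(proj(c,[.461,.079,.065]))
for q in cups('wrist',im): print(*q)"
```

```text
t: 3.65
tcp_pos: [0.4626, 0.0792, 0.1586]
tool_rot: [2.421, 2.001, 0.0]
force: [0.0, -0.3, 0.1]
finger_gap: 0.999
gripper_force: 0.0
[-0.0005 -0.0016  0.1106]
[248.95017394 193.61091367]
[ 0.3337 -0.1139  0.2001] [180. 369.]
[ 0.5068 -0.0807  0.0289] [318. 327.]
[0.2319 0.0345 0.0227] [ 33. 273.]
[0.2257 0.0739 0.0185] [ 11. 237.]
[ 0.4459 -0.0158  0.1609] [255. 274.]
[0.7045 0.0015 0.0374] [496. 223.]
[0.4606 0.0791 0.0355] [247. 191.]
[0.5884 0.1233 0.0506] [382. 109.]
```

```bash
python3 -m creep '[[[0,-0.002,0.03,0,1],[0,0,0.03,0,1],[0,0,0.03,0,1],[0,0,0.0206,0,1],[0,0,0,0,-1],[0,0,0,0,-1],[0,0,0,0,-1],[0,0,0,0,-1],[0,0,0,0,-1]]]' 15;  python3 -c "
from h import *
print(go(.546,-.06,.25))"
```

```text
t: 4.45
tcp_pos: [0.4619, 0.0793, 0.049]
tool_rot: [2.423, 1.997, 0.004]
force: [-0.5, -0.4, 3.9]
finger_gap: 0.713
gripper_force: 15.0
[-0.1206  0.1097 -0.2008]
```

```bash
python3 -m creep '[[[0,0,-0.036,0,-1],[0,0,-0.036,0,-1],[0,0,-0.036,0,-1],[-0.0241,0.0219,0,0,-1],[-0.0241,0.0219,0,0,-1],[-0.0241,0.0219,0,0,-1],[-0.0241,0.0219,0,0,-1],[-0.0241,0.0219,0,0,-1],[0,0,0,0,-1],[0,0,0,0,-1]]]';  python3 -c "
from h import *
print(go(.546,-.06,.089))"
```

```text
t: 5.28
tcp_pos: [0.546, -0.0619, 0.1559]
tool_rot: [2.426, 1.994, 0.001]
force: [0.1, 1.4, -1.0]
finger_gap: 0.717
gripper_force: 15.0
[ 0.0019 -0.0004  0.0669]
```

```bash
python3 -m creep '[[[0.002,0,0.02,0,-1],[0,0,0.02,0,-1],[0,0,0.012,0,-1],[0,0,0.008,0,-1],[0,0,0.005,0,-1],[0,0,0.002,0,-1],[0,0,0,0,-1]]]'
```

```text
t: 5.87
tcp_pos: [0.5473, -0.0582, 0.0896]
tool_rot: [2.421, 1.997, 0.003]
force: [3.5, -4.9, -0.1]
finger_gap: 0.71
gripper_force: 15.0
```

```bash
python3 -m creep '[[[0,0,0,0,1],[0,0,0,0,1],[0,0,0,0,1],[0,0,0,0,1],[0,0,-0.03,0,1],[0,0,-0.04,0,1],[0,0,-0.04,0,1],[0,0,0,0,1]]]';  python3 -c "
from h import *
print(go(.591,.129,.16))
for q in cups(): print(*q) if 0.03<q[0][2]<.04 else 0
c=cam('wrist');im=optics.camera('wrist');cv2.imwrite('pics/w3.png',im)
for q in cups('wrist',im,.105): print(*q)"
```

```text
t: 6.53
tcp_pos: [0.5493, -0.0566, 0.2058]
tool_rot: [2.417, 1.996, 0.012]
force: [1.7, 1.1, -0.0]
finger_gap: 0.999
gripper_force: 0.0
[0.19   0.0054 0.0462]
[0.4476 0.3504 0.0364] [140. 255.]
[0.5781 0.2676 0.0365] [171. 208.]
[0.5906 0.1299 0.0365] [220. 203.]
[ 0.4102 -0.2688  0.1957] [173. 370.]
[ 0.6456 -0.1979  0.0196] [368. 299.]
[ 0.4017 -0.1544  0.0226] [133. 302.]
[ 0.5605 -0.152   0.0558] [278. 275.]
[ 0.774  -0.1549  0.0231] [497. 239.]
[ 0.3074 -0.0607  0.0161] [  9. 236.]
[ 0.4319 -0.0863  0.0353] [143. 243.]
[ 0.6432 -0.1264  0.0359] [358. 243.]
[ 0.5935 -0.0938  0.0462] [307. 215.]
[ 0.555  -0.0807  0.0582] [256. 219.]
[ 0.7486 -0.023   0.0399] [472. 110.]
[0.5808 0.0954 0.0223] [256.   6.]
```

View pics/w3.png

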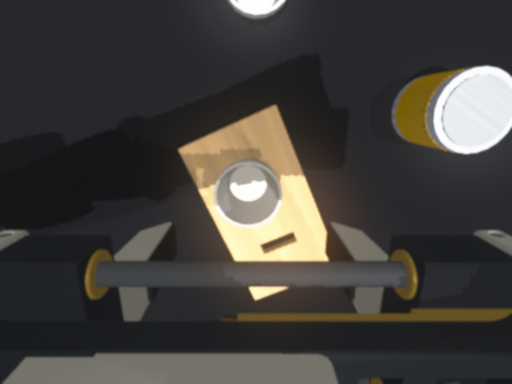

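```bash
python3 -c "
from h import *
c=cam('wrist');print('rim',back(c,(248,193),.105), 'L/R',back(c,(215,193),.105),back(c,(281,193),.105)); print(go(.591,.129,.16)); print(Ro.from_rotvec(sensors.get_obs()['tool_rot']).as_matrix()[:,2], np.degrees(yaw()))"
```

```text
rim [ 0.5442446 -0.0572587  0.105    ] L/R [ 0.51387703 -0.05137013  0.105     ] [ 0.57464014 -0.0631527   0.105     ]
[0.1914 0.0082 0.0403]
[ 3.35481846e-03 -3.78641254e-04 -9.99994301e-01] 79.06393086259123
```

The cup is upright in the sleeve, with its rim centred at (248,193), about world (.5445,-.058). On to cup B.

```bash
python3 -m creep '[[[0.038,0.0016,0,0,1],[0.038,0.0016,0,0,1],[0.038,0.0016,0,0,1],[0.038,0.0016,0.02,0,1],[0.038,0.0016,0.02,0,1],[0,0,0,0,1],[0,0,0,0,1],[0,0,0,0,1]]]'; python3 -c "
from h import *
print(go(.591,.129,.048)); c=cam('wrist');im=optics.camera('wrist');print(proj(c,[.591,.129,.065]))
for q in cups('wrist',im): print(*q) if abs(q[0][2]-.035)<.006 else 0"
```

```text
t: 7.3
tcp_pos: [0.5881, 0.1247, 0.1581]
tool_rot: [-2.422, -2.0, 0.004]
force: [0.3, -0.1, -0.4]
finger_gap: 0.997
gripper_force: 0.0
[0.0049 0.0023 0.1101]
[253.14825923 188.22748718]
[0.6841 0.0545 0.0363] [358. 243.]
[0.4739 0.0952 0.036 ] [143. 243.]
[0.5916 0.1299 0.0346] [253. 185.]
[0.579  0.2608 0.0383] [210.  36.]
```

```bash
python3 -m creep '[[[0.0055,0.002,0.03,0,1],[0,0,0.03,0,1],[0,0,0.03,0,1],[0,0,0.02,0,1],[0,0,0,0,1],[0,0,0,0,-1],[0,0,0,0,-1],[0,0,0,0,-1],[0,0,0,0,-1],[0,0,0,0,-1]]]' 15; python3 -m creep '[[[0,0,-0.035,0,-1],[0,0,-0.04,0,-1],[0,0,-0.04,0,-1],[0,0,0,0,-1],[0,0,0,0,-1]]]'; python3 -c "
from h import *
print(go(.5445,-.058,.17))"
```

```text
t: 8.18
tcp_pos: [0.5928, 0.1303, 0.051]
tool_rot: [2.423, 1.999, 0.003]
force: [-0.6, -0.6, 5.0]
finger_gap: 0.714
gripper_force: 15.0
t: 8.6
tcp_pos: [0.5938, 0.1308, 0.1678]
tool_rot: [2.421, 1.997, 0.009]
force: [-0.5, 0.5, -1.7]
finger_gap: 0.714
gripper_force: 15.0
[-0.1947 -0.0125 -0.0027]
```

```bash
python3 -m creep '[[[-0.039,-0.0025,0,0,-1],[-0.039,-0.0025,0,0,-1],[-0.039,-0.0025,0,0,-1],[-0.039,-0.0025,0,0,-1],[-0.038,-0.0025,0,0,-1],[0,0,0,0,-1],[0,0,0,0,-1],[0,0,0,0,-1]]]';python3 -c "
from h import *
print(go(.5445,-.058,.108))"
```

```text
t: 9.27
tcp_pos: [0.5424, -0.0578, 0.1639]
tool_rot: [-2.423, -1.998, 0.001]
force: [0.0, 0.8, -0.5]
finger_gap: 0.712
gripper_force: 15.0
[0.0002 0.0021 0.0559]
```

```bash
python3 -m creep '[[[0,0.002,0.018,0,-1],[0,0,0.018,0,-1],[0,0,0.01,0,-1],[0,0,0.006,0,-1],[0,0,0.003,0,-1],[0,0,0,0,-1],[0,0,0,0,-1]]]'
```

```text
t: 9.85
tcp_pos: [0.5454, -0.0579, 0.11]
tool_rot: [2.422, 2.0, 0.001]
force: [2.4, -1.0, -2.1]
finger_gap: 0.712
gripper_force: 15.0
```

```bash
python3 -m creep '[[[0,0,0,0,1],[0,0,0,0,1],[0,0,0,0,1],[0,0,0,0,1],[0,0,-0.03,0,1],[0,0,-0.04,0,1],[0,0,-0.04,0,1],[0,0,0,0,1],[0,0,0,0,1]]]';  python3 -c "
from h import *
c=cam('top')
for uv in ((133,191),(178,170),(198,251)): print(back(c,uv,.065))
im=optics.camera('top')
for q in cups('top',im): print(*q) if 0.03<q[0][2]<.04 else 0
c=cam('wrist');w=optics.camera('wrist');s=optics.camera('side')
cv2.imwrite('pics/c1.png',np.hstack([w[80:280,150:350],cv2.resize(s[150:230,240:320],(400,400),interpolation=2)[::2,::2],cv2.resize(s[150:230,240:320],(200,200))])); cv2.imwrite('pics/side1.png',s)
print(go(.579,.267,.16))
o=cam('side'); print(proj(o,[.5445,-.058,.105]),proj(o,[.5445,-.058,.123]))"
```

```text
t: 10.6
tcp_pos: [0.5463, -0.0582, 0.2222]
tool_rot: [2.421, 1.997, 0.005]
force: [1.0, -0.4, -1.4]
finger_gap: 0.998
gripper_force: 0.0
[0.62856972 0.37692138 0.065     ]
[0.68771579 0.25030461 0.065     ]
[0.4582114  0.19118261 0.065     ]
[0.4476 0.3504 0.0364] [140. 255.]
[0.5786 0.2673 0.0363] [171. 208.]
[ 0.3263 -0.0274  0.0584]
[285.28576994 183.14334815] [285.65465652 178.3495088 ]
```

```bash
python3 -m creep '[[[0.036,-0.003,0,0,1],[0.037,-0.003,0,0,1],[0.037,-0.003,0,0,1],[0.037,-0.003,0,0,1],[0.037,-0.003,0,0,0.8],[0.037,-0.003,0,0,0.8],[0.037,-0.003,0.015,0,0.8],[0.037,-0.003,0.02,0,0.8],[0.031,-0.003,0.02,0,0.8],[0,0,0,0,0.8]]]'; python3 -m creep '[[[0,0,0,0,0.8],[0,0,0,0,0.8]]]'; python3 -c "
from h import *
print(go(.579,.267,.048)); c=cam('wrist');im=optics.camera('wrist');print(proj(c,[.579,.267,.065]))
for q in cups('wrist',im): print(*q) if abs(q[0][2]-.035)<.006 else 0"
```

```text
t: 11.58
tcp_pos: [0.5758, 0.2732, 0.1592]
tool_rot: [-2.41, -2.006, 0.009]
force: [-1.8, 0.3, 0.0]
finger_gap: 0.9
gripper_force: 0.0
t: 11.75
tcp_pos: [0.5797, 0.2656, 0.1634]
tool_rot: [-2.423, -2.0, 0.004]
force: [0.1, -0.1, 1.8]
finger_gap: 0.9
gripper_force: 0.0
[ 0.0015 -0.0007  0.1154]
[249.86719713 190.22494213]
[0.755  0.1312 0.0376] [436. 280.]
```

```bash
python3 -m creep '[[[0.001,0,0.03,0,0.8],[0,0,0.03,0,0.8],[0,0,0.03,0,0.8],[0,0,0.024,0,0.8],[0,0,0,0,0.8],[0,0,0,0,-1],[0,0,0,0,-1],[0,0,0,0,-1],[0,0,0,0,-1]]]' 15; python3 -m creep '[[[0,0,-0.04,0,-1],[0,0,-0.04,0,-1],[0,0,-0.04,0,-1],[0,0,-0.02,0,-1],[0,0,0,0,-1],[0,0,0,0,-1]]]'; python3 -c "
from h import *
print(go(.5445,-.058,.188))"
```

```text
t: 12.55
tcp_pos: [0.5817, 0.2679, 0.053]
tool_rot: [2.423, 1.998, 0.005]
force: [-0.7, -0.3, 4.9]
finger_gap: 0.709
gripper_force: 15.0
t: 13.05
tcp_pos: [0.5813, 0.2679, 0.1933]
tool_rot: [2.422, 1.998, 0.006]
force: [0.4, 0.3, -1.8]
finger_gap: 0.71
gripper_force: 15.0
[-0.327   0.0258  0.0047]
```

```bash
python3 -m creep '[[[-0.036,0.003,0,0,-1],[-0.037,0.003,0,0,-1],[-0.037,0.003,0,0,-1],[-0.037,0.003,0,0,-1],[-0.037,0.003,0,0,-1],[-0.037,0.003,0,0,-1],[-0.037,0.003,0,0,-1],[-0.037,0.003,0,0,-1],[-0.032,0.002,0,0,-1],[0,0,0,0,-1]]]';python3 -m creep '[[[0,0,0,0,-1],[0,0,0,0,-1]]]'; python3 -c "
from h import *
print(go(.5445,-.058,.129))"
```

```text
t: 13.88
tcp_pos: [0.5418, -0.0675, 0.1892]
tool_rot: [2.432, 1.987, -0.009]
force: [-1.3, -0.3, -0.4]
finger_gap: 0.713
gripper_force: 15.0
t: 14.05
tcp_pos: [0.5433, -0.0582, 0.1901]
tool_rot: [-2.422, -1.998, 0.001]
force: [0.6, 1.2, -1.1]
finger_gap: 0.711
gripper_force: 15.0
[0.0004 0.0012 0.0611]
```

```bash
python3 -m creep '[[[0,0.001,0.02,0,-1],[0,0,0.02,0,-1],[0,0,0.01,0,-1],[0,0,0.006,0,-1],[0,0,0.004,0,-1],[0,0,0.002,0,-1],[0,0,0,0,-1],[0,0,0,0,-1]]]'
```

```text
t: 14.72
tcp_pos: [0.5454, -0.0587, 0.1294]
tool_rot: [2.422, 1.999, 0.001]
force: [2.3, -1.6, -1.0]
finger_gap: 0.707
gripper_force: 15.0
```

```bash
python3 -m creep '[[[0,0,0,0,1],[0,0,0,0,1],[0,0,0,0,1],[0,0,0,0,1],[0,0,-0.03,0,1],[0,0,-0.04,0,1],[0,0,-0.04,0,1],[0,0,0,0,1],[0,0,0,0,1]]]';  python3 -c "
from h import *
for q in cups(): print(*q) if 0.03<q[0][2]<.04 else 0
print(go(.448,.350,.16))"
```

```text
t: 15.47
tcp_pos: [0.5461, -0.0586, 0.2413]
tool_rot: [2.421, 1.997, 0.005]
force: [-0.5, 0.7, -0.8]
finger_gap: 1.0
gripper_force: 0.0
[0.4476 0.3504 0.0364] [140. 256.]
[ 0.383  -0.1729  0.0792]
```

```bash
python3 -m creep '[[[0.037,-0.0165,0,0,1],[0.037,-0.0165,0,0,1],[0.037,-0.0165,0,0,1],[0.037,-0.0165,0,0,1],[0.037,-0.0165,0,0,1],[0.037,-0.0165,0,0,1],[0.037,-0.0165,0,0,1],[0.037,-0.0165,0,0,1],[0.037,-0.0165,0,0,1],[0.037,-0.0165,0.005,0,1]]]'; python3 -m creep '[[[0.013,-0.008,0.035,0,1],[0,0,0.035,0,1],[0,0,0,0,1],[0,0,0,0,1],[0,0,0,0,1]]]'; python3 -c "
from h import *
print(go(.448,.350,.048)); c=cam('wrist');im=optics.camera('wrist');print(proj(c,[.448,.350,.065]))
for q in cups('wrist',im): print(*q) if abs(q[0][2]-.035)<.006 else 0"
```

```text
t: 16.35
tcp_pos: [0.452, 0.3371, 0.2329]
tool_rot: [2.423, 1.999, -0.003]
force: [0.8, 0.5, 0.7]
finger_gap: 1.002
gripper_force: 0.0
t: 16.77
tcp_pos: [0.4482, 0.3495, 0.1645]
tool_rot: [2.424, 1.998, -0.001]
force: [-0.1, 0.6, 1.1]
finger_gap: 1.001
gripper_force: 0.0
[ 0.0005 -0.0003  0.1165]
[250.39746629 190.81929824]
[0.2202 0.2984 0.0392] [ 48. 277.]
```

```bash
python3 -m creep '[[[0.001,0,0.03,0,1],[0,0,0.03,0,1],[0,0,0.03,0,1],[0,0,0.027,0,1],[0,0,0,0,1],[0,0,0,0,-1],[0,0,0,0,-1],[0,0,0,0,-1],[0,0,0,0,-1],[0,0,0,0,-1]]]' 15; python3 -m creep '[[[0,0,-0.04,0,-1],[0,0,-0.04,0,-1],[0,0,-0.04,0,-1],[0,0,-0.04,0,-1],[0,0,0,0,-1],[0,0,0,0,-1]]]'; python3 -c "
from h import *
print(go(.5445,-.058,.21))"
```

```text
t: 17.65
tcp_pos: [0.4487, 0.3518, 0.0485]
tool_rot: [2.423, 1.999, 0.004]
force: [0.6, 0.7, 7.4]
finger_gap: 0.71
gripper_force: 15.0
t: 18.15
tcp_pos: [0.449, 0.3522, 0.2099]
tool_rot: [2.423, 1.999, 0.009]
force: [-0.3, -0.1, -1.4]
finger_gap: 0.71
gripper_force: 15.0
[-0.3845  0.1718 -0.001 ]
```

```bash
python3 -m creep '[[[-0.035,0.0156,0,0,-1],[-0.035,0.0156,0,0,-1],[-0.035,0.0156,0,0,-1],[-0.035,0.0156,0,0,-1],[-0.035,0.0156,0,0,-1],[-0.035,0.0156,0,0,-1],[-0.035,0.0156,0,0,-1],[-0.035,0.0156,0,0,-1],[-0.035,0.0156,0,0,-1],[-0.035,0.0156,0,0,-1]]]';python3 -m creep '[[[-0.0345,0.0158,0,0,-1],[0,0,0,0,-1],[0,0,0,0,-1],[0,0,0,0,-1]]]'; python3 -c "
from h import *
print(go(.5445,-.058,.1425))"
```

```text
t: 18.98
tcp_pos: [0.5338, -0.0244, 0.2057]
tool_rot: [-2.423, -1.999, 0.003]
force: [1.3, 0.2, -1.0]
finger_gap: 0.714
gripper_force: 15.0
t: 19.32
tcp_pos: [0.5428, -0.0587, 0.2058]
tool_rot: [-2.422, -1.998, 0.002]
force: [0.4, 1.0, -1.3]
finger_gap: 0.713
gripper_force: 15.0
[0.001  0.0017 0.0633]
```

```bash
python3 -m creep '[[[0.001,0.0015,0.02,0,-1],[0,0,0.02,0,-1],[0,0,0.01,0,-1],[0,0,0.007,0,-1],[0,0,0.004,0,-1],[0,0,0.002,0,-1],[0,0,0.001,0,-1],[0,0,0,0,-1]]]';  python3 -m creep '[[[0,0,0,0,1],[0,0,0,0,1],[0,0,0,0,1],[0,0,0,0,1],[0,0,-0.03,0,1],[0,0,-0.04,0,1],[0,0,-0.04,0,1],[0,0,-0.04,0,1],[0,0,0,0,1],[0,0,0,0,1]]]';  python3 -c "
from h import *
s=optics.camera('side');t=optics.camera('top');w=optics.camera('wrist');c=cam('wrist');np.savez('w2.npz',*c)
cv2.imwrite('pics/w4.png',w)
cv2.imwrite('pics/st.png',np.hstack([cv2.resize(s[130:230,240:340],(400,400),interpolation=2),cv2.resize(t[170:270,250:350],(400,400),interpolation=2)]))
o=cam('side'); print([proj(o,[.5445,-.058,z]) for z in (.105,.123,.141,.159)])
for q in cups('top',t,.159): print(*q)"
```

```text
t: 19.98
tcp_pos: [0.5455, -0.0582, 0.1433]
tool_rot: [2.423, 1.999, 0.001]
force: [-0.2, -1.2, -0.5]
finger_gap: 0.711
gripper_force: 15.0
t: 20.82
tcp_pos: [0.5466, -0.0582, 0.2956]
tool_rot: [2.42, 1.997, 0.006]
force: [0.5, -0.1, 0.2]
finger_gap: 0.999
gripper_force: 0.0
[array([285.28576994, 183.14334815]), array([285.65465652, 178.3495088 ]), array([286.03092692, 173.45971363]), array([286.41480506, 168.47105246])]
[ 0.135  -0.0037  0.0722] [272. 380.]
[ 0.1478 -0.2424  0.0985] [371. 372.]
[ 0.4832 -0.3048  0.0404] [387. 239.]
[ 0.5422 -0.3625  0.0637] [404. 218.]
[0.5996 0.5268 0.1346] [ 64. 199.]
[ 0.4576 -0.173   0.2838] [341. 263.]
[0.7423 0.1403 0.0387] [214. 142.]
[ 0.7509 -0.023   0.0413] [275. 138.]
[1.079  0.0268 0.7206] [254.  45.]
```

View pics/st.png

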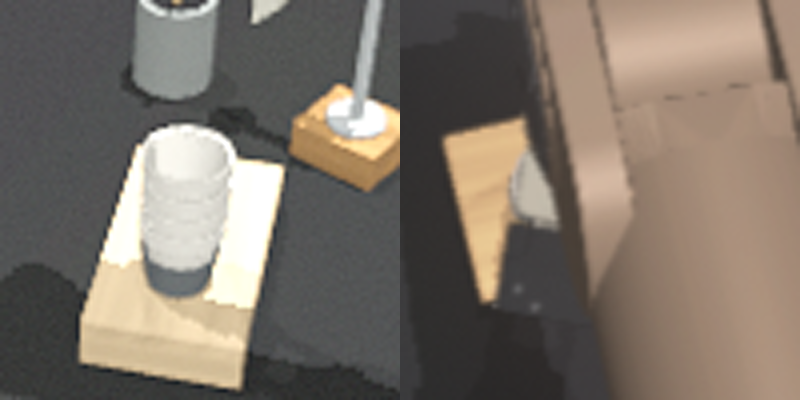

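The side view shows all four cups nested upright. The rim centre is at its predicted place and the bands are evenly spaced, so they are home. Now the key.

```bash
python3 -c "
from h import *
c=cam('top')
print('grip',back(c,(407,234.5),.263),'collar',back(c,(380.5,238.3),.04))
a,b=back(c,(407.5,194.5),.209),back(c,(398,244.5),.209); print('arm',a,b,np.linalg.norm(a-b),np.degrees(np.arctan2(*(a-b)[1::-1])))
print(np.degrees(yaw()),go(.487,-.335,.40),sensors.get_obs()['qpos'].round(2))"
```

```text
grip [ 0.48775467 -0.32243562  0.263     ] collar [ 0.48862347 -0.32300801  0.04      ]
arm [ 0.58955523 -0.34860325  0.209     ] [ 0.46623443 -0.31732315  0.209     ] 0.12722603447401368 -14.232802898199484
79.04441180696872 [-0.2823 -0.0041 -0.1082] [ 0.44  0.32 -0.57  1.63  0.18  1.25 -0.36]
```

```bash
python3 -c "
from h import *
print(go(.488,-.3225,.36))";  python3 -m creep '[[[-0.034,0,-0.008,0,1],[-0.034,0,-0.008,0,1],[-0.034,0,-0.008,0,1],[-0.034,0,-0.008,0,1],[-0.034,0,-0.008,0,1],[-0.034,0,-0.008,0,1],[-0.034,0,-0.008,0,1],[-0.032,0,-0.008,0.05,1],[0,0,0,0,1],[0,0,0,0,1]]]'; python3 -c "
from h import *
print(go(.488,-.3225,.36),np.degrees(yaw()))
c=cam('wrist');w=optics.camera('wrist');np.savez('w5.npz',*c);cv2.imwrite('pics/w5.png',w)
print([proj(c,X).round() for X in ([.488,-.3225,.263],[.5896,-.3486,.209])])
im=optics.camera('top')
for q in cups('top',im,.159): print(*q) if q[0][0]>.4 else 0"
```

```text
[-0.2698 -0.0055 -0.0682]
t: 21.8
tcp_pos: [0.4927, -0.3257, 0.3551]
tool_rot: [-2.475, -1.931, 0.002]
force: [1.3, 1.3, -0.1]
finger_gap: 1.001
gripper_force: 0.0
[ 0.0019 -0.0054 -0.0048] 75.93840791860767
[array([245., 192.]), array([341., 178.])]
[ 0.4832 -0.3048  0.0404] [387. 239.]
[ 0.4827 -0.4618  0.101 ] [444. 237.]
[ 0.5551 -0.3518  0.0515] [404. 211.]
[ 0.5467 -0.0905  0.1113] [299. 215.]
[ 0.6216 -0.4787  0.0498] [450. 185.]
[0.5996 0.5268 0.1346] [ 64. 199.]
[0.7423 0.1403 0.0387] [214. 142.]
[ 0.7509 -0.023   0.0413] [275. 138.]
[1.079  0.0268 0.7206] [254.  45.]
```

View pics/w5.png

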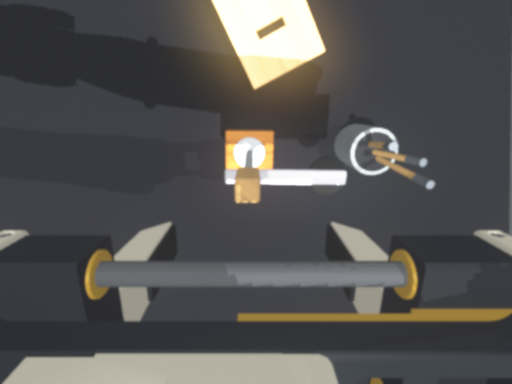

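The grip is centred under the tool at (247,192), with the arm level in the picture along the closing direction. Descending to grasp it.

```bash
python3 -m creep '[[[0.002,-0.0045,0.03,0,1],[0,0,0.03,0,1],[0,0,0.03,0,1],[0,0,0.025,0,1],[0,0,0.02,0,1],[0,0,0,0,1],[0,0,0,0,1]]]' 60; python3 -c "
from h import *
print(go(.488,-.3225,.219),np.degrees(yaw()))"
```

```text
t: 22.48
tcp_pos: [0.4899, -0.3187, 0.2211]
tool_rot: [-2.468, -1.94, 0.001]
force: [0.3, -0.4, 0.6]
finger_gap: 1.003
gripper_force: 0.0
[-0.0041 -0.0009  0.0021] 76.32840034277628
```

```bash
python3 -m creep '[[[-0.003,-0.001,0.001,0,1],[0,0,0,0,1],[0,0,0,0,-1],[0,0,0,0,-1],[0,0,0,0,-1],[0,0,0,0,-1],[0,0,0,0,-1],[0,0,0,0,-1],[0,0,0,0,-1],[0,0,0,0,-1]]]' 60; python3 -m creep '[[[0,0,0,0,-1],[0,0,0,0,-1],[0,0,0,0,-1]]]'
```

```text
t: 23.32
tcp_pos: [0.4884, -0.3231, 0.2208]
tool_rot: [-2.472, -1.938, 0.0]
force: [-0.3, -0.6, -0.0]
finger_gap: 0.467
gripper_force: 0.0
t: 23.57
tcp_pos: [0.4885, -0.3231, 0.2209]
tool_rot: [2.472, 1.938, 0.0]
force: [-1.6, 1.2, -0.7]
finger_gap: 0.257
gripper_force: 59.9
```

```bash
python3 -m creep '[[[0,0,-0.005,0,-1],[0,0,-0.01,0,-1],[0,0,-0.01,0,-1],[0,0,-0.02,0,-1],[0,0,-0.02,0,-1],[0,0,-0.01,0,-1],[0,0,0,0,-1],[0,0,0,0,-1],[0,0,0,0,-1]]]'; python3 -c "
from h import *
print(go(.567,-.1475),np.degrees(yaw()),sensors.get_obs()['wrist_torque'])
s=optics.camera('side');cv2.imwrite('pics/k1.png',cv2.resize(s[60:260,220:400],None,fx=3,fy=3,interpolation=2))"
```

```text
t: 24.32
tcp_pos: [0.4878, -0.323, 0.2949]
tool_rot: [-2.471, -1.937, 0.001]
force: [-0.5, 0.2, -4.1]
finger_gap: 0.259
gripper_force: 59.9
[ 0.1893  0.035  -0.    ] 76.18747641007523 [-0.04065938 -0.01658263  0.00037719]
```

View pics/k1.png

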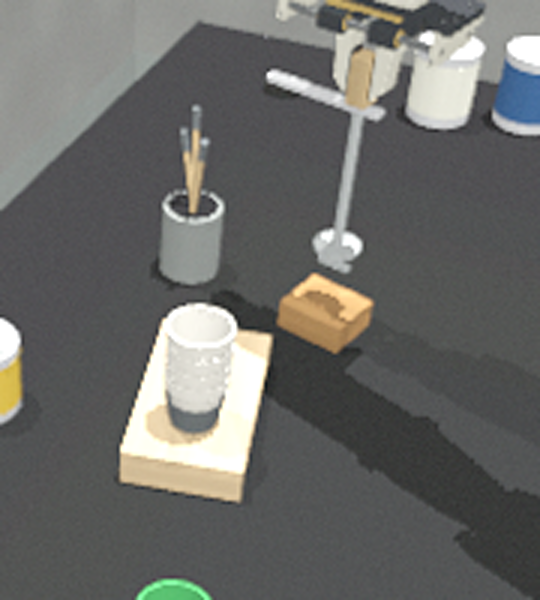

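The key hangs upright and clear of its stand. Next: align its head with the slot and translate over it.

```bash
python3 -m creep '[[[0,0,0,-0.115,-1],[0,0,0,-0.115,-1],[0,0,0,-0.115,-1],[0,0,0,-0.121,-1],[0,0,0,0,-1],[0,0,0,0,-1]]]'; python3 -c "
from h import *
print(go(.567,-.1475),np.degrees(yaw()))"
```

```text
t: 24.87
tcp_pos: [0.488, -0.3231, 0.2949]
tool_rot: [-1.962, -2.452, -0.0]
force: [0.3, 0.4, -2.9]
finger_gap: 0.258
gripper_force: 59.9
[1.540e-01 1.156e-01 1.000e-04] 102.6640812326379
```

```bash
python3 -m creep '[[[0.022,0.0165,0,0,-1],[0.022,0.0165,0,0,-1],[0.022,0.0165,0,0,-1],[0.022,0.0165,0,0,-1],[0.022,0.0165,0,0,-1],[0.022,0.0165,0,0,-1],[0.022,0.0166,0,0,-1],[0,0,0,0,-1],[0,0,0,0,-1],[0,0,0,0,-1]]]'; python3 -c "
from h import *
print(go(.567,-.1475),np.degrees(yaw()),sensors.get_obs()['qpos'].round(2))
c=cam('wrist');w=optics.camera('wrist');np.savez('w6.npz',*c);cv2.imwrite('pics/w6.png',cv2.resize(w[20:220,150:400],None,fx=3,fy=3,interpolation=2))
p=sensors.get_obs()['tcp_pos'];zo=p[2]-.2109
X=lambda a,b,h:[p[0]+a*np.cos(np.radians(12.8))-b*np.sin(np.radians(12.8)),p[1]+a*np.sin(np.radians(12.8))+b*np.cos(np.radians(12.8)),zo+h]
for n,q in dict(collar=X(0,0,.028),headL=X(-.019,0,.004),headR=X(.019,0,.004),gripTop=X(0,0,.253)).items(): print(n,proj(c,q).round(1),((proj(c,q)-[150,20])*3).round(), proj(cam('side'),q).round(1))
print('slot',((proj(c,[.567,-.1475,.04])-[150,20])*3))
s=optics.camera('side');cv2.imwrite('pics/k2.png',cv2.resize(s[90:240,250:400],None,fx=4,fy=4,interpolation=2))
"
```

```text
t: 25.7
tcp_pos: [0.5665, -0.1477, 0.2954]
tool_rot: [-1.961, -2.454, 0.002]
force: [-0.5, -0.6, -3.2]
finger_gap: 0.258
gripper_force: 59.9
[ 0.0001  0.0006 -0.    ] 102.73927099136395 [ 0.58  0.39 -0.6   1.53  0.22  1.29  0.18]
collar [250.6 172.3] [302. 457.] [290.2 162.5]
headL [236.2 168.2] [259. 445.] [295.7 169.6]
headR [265.  168.2] [345. 444.] [283.7 167.7]
gripTop [250.2 279.1] [301. 777.] [295.7  96.2]
slot [303.59870474 422.42387765]
```

View pics/w6.png

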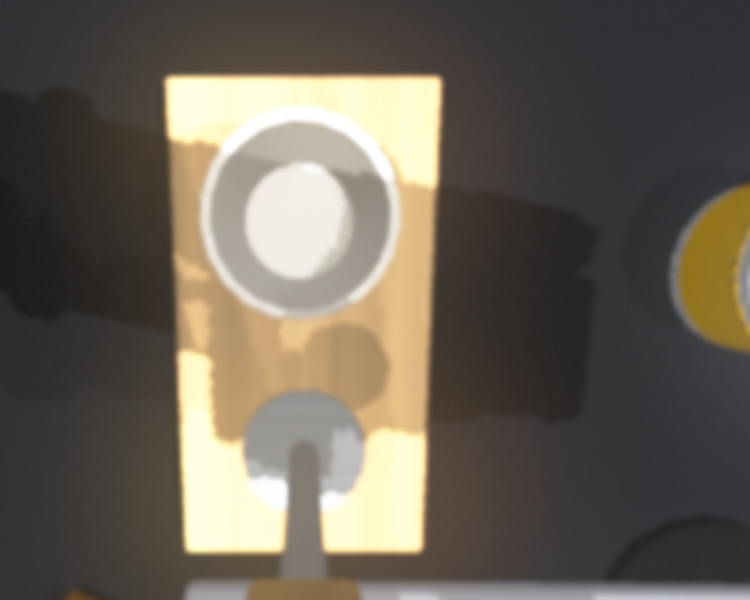

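View pics/k2.png

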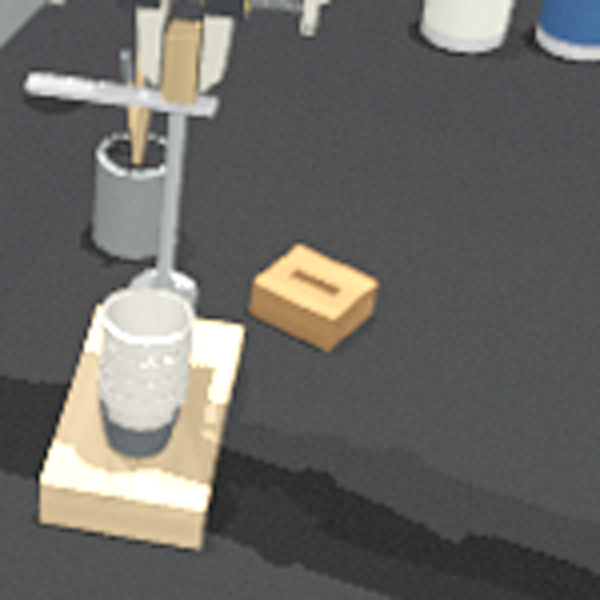

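The collar is centred at crop (303,451) and the board's near and far edges are at rows 551 and 75. I'll use these to fix the collar-to-slot offset within this one picture.

```bash
python3 -c "
from h import *
c=tuple(np.load('w6.npz',allow_pickle=True).values())
B=lambda u,v,z: back(c,(150+(u+.5)/3-.5,20+(v+.5)/3-.5),z)
w=cv2.imread('pics/w6.png')
n,f=B(303,551,.04),B(303.5,75,.04); print(n,f,np.linalg.norm(n-f))
s=n+(f-n)*65/220; print('slot',s)
zo=sensors.get_obs()['tcp_pos'][2]-.2109
for h in (.024,.028,.03): 
    k=B(303.5,451,zo+h); print('collar',h,k,'width',np.linalg.norm(B(243,451,zo+h)-B(364,451,zo+h)),'move',k-s)
R=Ro.from_rotvec(sensors.get_obs()['tool_rot']).as_matrix(); print('tool move',R.T@(s-B(303.5,451,zo+.027)))
g=w.max(2); print([int(g[r,220]) for r in range(540,562,2)],[int(g[r,303]) for r in range(64,86,2)])
"
```

```text
[ 0.5809478  -0.21264133  0.04      ] [0.53211638 0.00391566 0.04      ] 0.2219942227839921
slot [ 0.56652033 -0.14865858  0.04      ]
collar 0.024 [ 0.56617636 -0.14634888  0.10862737] width 0.050276076517648836 move [-0.00034397  0.0023097   0.06862737]
collar 0.028 [ 0.56598005 -0.14548469  0.11262737] width 0.049693044384934076 move [-0.00054029  0.00317389  0.07262737]
collar 0.03 [ 0.56588189 -0.1450526   0.11462737] width 0.04940152831857665 move [-0.00063844  0.00360598  0.07462737]
tool move [-0.002959   -0.0001075   0.07162892]
[255, 255, 255, 255, 255, 246, 201, 143, 105, 92, 89] [85, 86, 86, 90, 101, 146, 203, 240, 255, 255, 255]
```

```bash
python3 -m creep '[[[-0.0025,0,0.015,0,-1],[0,0,0.015,0,-1],[0,0,0.007,0,-1],[0,0,0,0,-1],[0,0,0,0,-1],[0,0,0,0,-1]]]';python3 -c "
from h import *
print(go(.5666,-.1498),np.degrees(yaw()))"; python3 -m creep '[[[0,0,0.004,0,-1],[0,0,0.004,0,-1],[0,0,0.004,0,-1],[0,0,0,0,-1],[0,0,0,0,-1]]]'
```

```text
t: 26.3
tcp_pos: [0.5676, -0.1499, 0.2597]
tool_rot: [1.958, 2.455, 0.001]
force: [-0.3, -0.2, -3.1]
finger_gap: 0.257
gripper_force: 59.9
[ 0.0004 -0.001  -0.    ] 102.8416862186668
t: 26.72
tcp_pos: [0.5671, -0.1497, 0.2465]
tool_rot: [-1.958, -2.456, 0.0]
force: [0.2, -0.2, -2.8]
finger_gap: 0.259
gripper_force: 59.9
```

```bash
python3 -m creep '[[[0,0,0.005,0,-1],[0,0,0.005,0,-1],[0,0,0.004,0,-1],[0,0,0,0,-1],[0,0,0,0,-1]]]'; python3 -m creep '[[[0,0,0.002,0,-1],[0,0,0.002,0,-1],[0,0,0.001,0,-1],[0,0,0,0,-1],[0,0,0,0,-1]]]'
```

```text
t: 27.13
tcp_pos: [0.5671, -0.1497, 0.2324]
tool_rot: [-1.958, -2.456, 0.001]
force: [-0.4, -0.2, -3.2]
finger_gap: 0.256
gripper_force: 59.9
t: 27.55
tcp_pos: [0.5673, -0.1496, 0.2279]
tool_rot: [1.958, 2.457, -0.0]
force: [-0.4, 0.2, -2.9]
finger_gap: 0.261
gripper_force: 59.9
```

Head is through without contact; about 1 mm remains to the collar. Lower until it touches.

```bash
python3 -m creep '[[[0,0,0.001,0,-1],[0,0,0.001,0,-1],[0,0,0,0,-1],[0,0,0,0,-1]]]'; python3 -m creep '[[[0,0,0.001,0,-1],[0,0,0,0,-1],[0,0,0,0,-1]]]'
```

```text
t: 27.88
tcp_pos: [0.5676, -0.1497, 0.2268]
tool_rot: [1.957, 2.456, 0.0]
force: [-0.4, -0.2, 4.7]
finger_gap: 0.259
gripper_force: 59.9
t: 28.13
tcp_pos: [0.5678, -0.1497, 0.2268]
tool_rot: [1.957, 2.455, 0.001]
force: [-3.9, -0.3, 13.7]
finger_gap: 0.259
gripper_force: 59.9
```

```bash
python3 -m creep '[[[0,0,-0.002,0,-1],[0,0,0,-0.12,-1],[0,0,0,-0.12,-1],[0,0,0,-0.12,-1],[0,0,0,-0.12,-1],[0,0,0,-0.12,-1],[0,0,0,-0.12,-1],[0,0,0,0,-1]]]'; python3 -m creep '[[[0,0,0,-0.12,-1],[0,0,0,-0.12,-1],[0,0,0,-0.12,-1],[0,0,0,-0.12,-1],[0,0,0,-0.12,-1],[0,0,0,-0.12,-1],[0,0,0,-0.12,-1],[0,0,0,0,-1],[0,0,0,0,-1]]]'; python3 -c "
from h import *
print(np.degrees(yaw()),sensors.get_obs()['qpos'].round(2))"
```

```text
t: 28.8
tcp_pos: [0.5673, -0.15, 0.2268]
tool_rot: [-0.959, -2.991, 0.0]
force: [-0.3, -1.0, 0.4]
finger_gap: 0.259
gripper_force: 59.9
t: 29.55
tcp_pos: [0.5675, -0.15, 0.2268]
tool_rot: [-0.325, 3.124, 0.0]
force: [0.6, -1.0, -2.2]
finger_gap: 0.255
gripper_force: 59.9
-168.1142025959432 [ 0.8   0.54 -0.95  1.61  0.46  1.22  1.53]
```

```bash
python3 -m creep '[[[0,0,0,-0.02,-1],[0,0,0.001,0,-1],[0,0,0,0,-1],[0,0,0,0,-1]]]'; python3 -c "
from h import *
print(np.degrees(yaw()),go(.5667,-.149))
c=cam('wrist');w=optics.camera('wrist');np.savez('w7.npz',*c);s=optics.camera('side')
a=cv2.resize(s[80:230,240:340],(400,600),interpolation=2); b=cv2.resize(w,(400,300))
cv2.imwrite('pics/f1.png',np.hstack([a,np.vstack([b,cv2.resize(optics.camera('top')[150:270,230:390],(400,300),interpolation=2)])]))"
```

```text
t: 29.88
tcp_pos: [0.5675, -0.1497, 0.2268]
tool_rot: [-0.362, 3.12, -0.002]
force: [-2.1, -1.2, 7.2]
finger_gap: 0.262
gripper_force: 59.9
-166.75916133562046 [ 0.0006  0.0008 -0.    ]
```

View pics/f1.png

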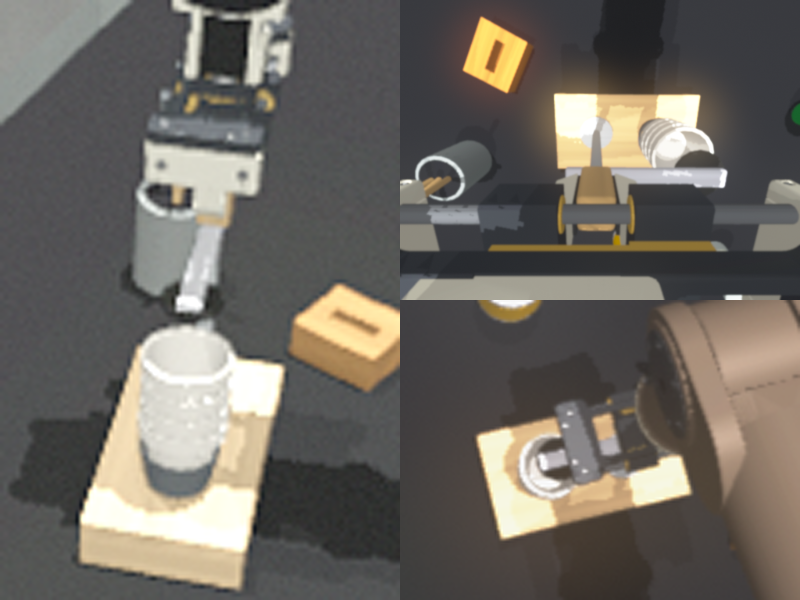

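The collar is down and the arm points over the stack. Release and rise.

```bash
python3 -m creep '[[[0,0,0,0,-0.3],[0,0,0,0,0],[0,0,0,0,0.3],[0,0,0,0,0.6],[0,0,0,0,0.6],[0,0,-0.01,0,0.6],[0,0,-0.03,0,0.6],[0,0,-0.04,0,0.6],[0,0,-0.04,0,0.6],[0,0,-0.03,0,0.6]]]'; python3 -m creep '[[[-0.035,0,0,0,0.6],[-0.035,0,0,0,0.6],[0.035,0,-0.02,0,0.6],[0.035,0,-0.02,0,0.6],[0.035,0,0,0,0.6],[0.035,0,0,0,0.6],[0.035,0,0,0,0.6],[0.035,0,0,0,0.6],[0,0,0,0,0.6],[0,0,0,0,0.6]]]';  python3 -c "
from h import *
s=optics.camera('side'); t=optics.camera('top')
cv2.imwrite('pics/f2.png',np.hstack([cv2.resize(s[80:230,240:340],(400,600),interpolation=2),cv2.resize(t[160:280,250:330],(400,600),interpolation=2)]))
c=cam('top')
for n,h in (('rod/grip top',.253),('pad',.199)):
  for nm,X in (('slot',(.5663,-.149)),('seat',(.545,-.0595))):
    q=proj(c,[*X,.016+h]); print(n,nm,q.round(1),((q-[250,160])*5).round())
q=proj(c,[.545,-.0595,.159]);print('rim',((q-[250,160])*5).round())"
```

```text
t: 30.87
tcp_pos: [0.5675, -0.149, 0.38]
tool_rot: [-0.367, 3.117, -0.0]
force: [1.4, 1.0, 0.6]
finger_gap: 0.8
gripper_force: 0.0
t: 31.7
tcp_pos: [0.4295, -0.1836, 0.4169]
tool_rot: [0.359, -3.121, 0.004]
force: [0.3, -0.2, -0.0]
finger_gap: 0.8
gripper_force: 0.0
rod/grip top slot [331.8 201.6] [409. 208.]
rod/grip top seat [294.  211.1] [220. 255.]
pad slot [328.1 204.4] [391. 222.]
pad seat [292.1 213.4] [211. 267.]
rim [202. 278.]
```

View pics/f2.png

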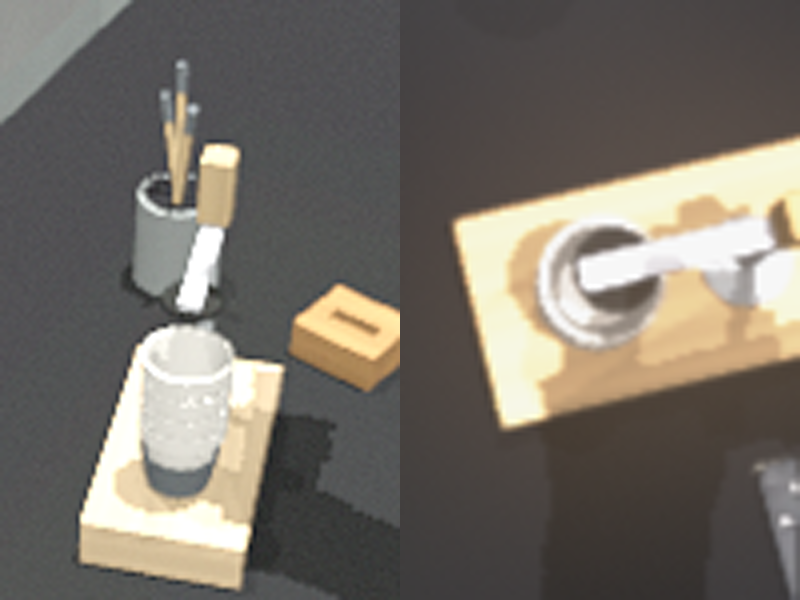

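The top view shows the arm tip at crop (578,275). That puts the pad centre at about (614,266), against (611,267) expected if it is centred over the stack. The key stands released with its collar down, the stack is upright and the bystanders haven't moved. Handing in.

```bash
python3 -c "
from rig import sign_off; print(sign_off())"
```

```text
the job is handed in; nothing more can be done
None
```

I nested all four white cups fully home in the sleeve, locked the key in the board with its pad centred over the stack, and handed the job in at about 32 s; the sign-off gave no verdict.

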